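Clamp the housing and hold the dead-man paddle at half travel

ROBOT

A 6-joint arm with a two-finger parallel gripper is mounted at the origin on the work surface. World frame = base frame: x ahead of the robot, y to its left, z up, the work surface at z = 0. Lengths are in mm, angles in rad, forces in N, time in s.
With the tool pointing down it reaches from about 300 to 775 mm from the base axis. Payload 14.6 kg.
Tool frame: the origin (TCP) lies between the finger pads; the fingertips stand 8 mm ahead of it and the grasp point (between the pads) lies 11 mm behind it; y points along the fingers, x is the direction in which the jaws open and shut, and the axes are right-handed (so a half turn about y gives the same grasp; the last joint's range is limited). The gripper opens to 94 mm and grips with 3 to 60 N. Pads are 16 mm wide; open, the fingers measure 119 mm over their backs; the gripper's body (75 mm by 177 mm) begins 78 mm behind the grasp point.
Start: joints at [-1.194, 0.3, 1.521, -0, 1.321, -0.067], TCP at [236.148, -496.713, 192.446] pointing down, gripper open.
Joint ranges: [-3.03, 3.03], [-0.79, 2.21], [0.23, 2.52], [-1.04, 4.18], [0, 3.07], [-2.55, 2.55]. Speed limits (rad/s): [2.22, 2.22, 2.57, 3.14, 3.14, 3.14].

INTERFACE

Orientations are given as [roll, pitch, yaw] about the fixed x, y, z axes, in that order (R = Rz(yaw) Ry(pitch) Rx(roll)).
In Python, from cell import read_state, imaging, order gives the robot as it stands. The module is installed in compiled form; this text tells all that it offers.
- The arm moves only by the shell command python3 -m handwheel 'ROWS' [FORCE]. ROWS is JSON, a list that holds one entry, the list of rows, each a list of 7 numbers: the shift along the tool's x, y, z in mm, then the turn, a rotation vector about the tool's x, y, z in degrees, then the opening, from -1 (shut) to 1 (fully open), so that 0 is half open. A call has 1 to 5 rows; each row is the pose to reach, as a shift and turn from the pose measured when the call began, along the tool's axes at that moment; what a row does not reach only later rows make up. A row lasts 1/12 s, in which the tool goes at most 41.7 mm and 7.16 degrees, less where a joint would pass 70% of its speed; a pose out of reach is approached as far as the arm can. A call with a gripper value outside its range is refused whole. The fingers move at their own pace and stop on an object; FORCE is the grip in N (left out, the last holds). Time passes only in rows, so rows that repeat a pose let the fingers close. It gives the time, the measured TCP pose, the force and the opening at its end, in the units of the state.
- read_state(): the state, without advancing time (a new reading comes with each control period).
- imaging.camera(name): name is "scene" or "top"; returns (picture, depth): 420x560x3 uint8, red, green, blue; 420x560 float32, mm along the optical axis (not along the pixel's ray), 0 where there is no reading.
- imaging.get_calibration(name): a dict with "mtx" (3x3 intrinsics, pixels), "world_from_camera" (4x4, takes a point from camera to world coordinates). Camera axes: x right, y down, z forward; pixel columns grow to the right and rows downward; lengths in mm; the calibration is good to about 2 mm. A picture is of the moment at which its call begins. get_calibration takes no time and is no camera call.
- order.sign_off(): hands the job in, once; it reports no verdict.
The state is a dict: "clock": time; "joints": joint angles; "qd": joint speeds; "effort": joint torques, N m; "eef_pos": TCP position; "eef_rot": TCP orientation; "wrist_force": force on the tool from outside, world axes, zero at the start; "moment": the same for the moment, N m; "finger_gap": finger opening in mm.
Only numpy, scipy, OpenCV 4.12 (cv2) and the standard library are available. Lean on these libraries where they do the work, as an engineer would, in place of code of your own. Each camera call takes 0.05 s, during which the arm holds its last target.

TASK

Get the measuring machine ready to probe the housing that sits in the fixture: swing the hinged hold-down frame all the way down onto the housing, then press the pendant's rectangular dead-man paddle to about half of its 20 mm travel and keep it held there - finish while still holding it, with the frame down and the housing seated. Never push the paddle down to the bottom, which trips the machine, do not press the round mushroom button, and leave the other things on the plate where they are.

Things in the scene. Friction and masses are not known exactly. Their poses are not given: they have to be found in the camera images.
- fixture: measuring fixture, fixed to the dark granite plate: dark steel base plate 220 x 150 x 15 mm (x, y, z) with six locating pins 14 mm high around the housing, and two hinge lugs, 89 mm tall from the granite, at its +x end outside the frame's arms. Origin: centre of its underside; z up. It carries the housing and the hold-down frame
- nest (a point): point on the base plate's top, 15 mm above the granite, at the middle of the nest; the housing sits centred on it
- hinge (a point): middle of the hold-down frame's hinge axis: 85 mm along the fixture's +x, 75 mm above the granite; the axis runs along the fixture's y. The steel frame, 0.3 kg, is two flat arms (10 mm wide, 14 mm high, centred 54 mm either side of the middle) that run towards the fixture's -x when down, a cross plate 85 mm from the hinge with two rubber feet, and a round grip bar at the free end
- clamp (a joint): angle of the hold-down frame in rad: 0 = fully down, level, its rubber feet on the housing's side walls (hard stop); grows as it swings up towards the fixture's +x; 1.6 = upright. The hinge is stiff (0.5 N m of friction), so the frame stays at any angle where it is left; up to 5 N at the grip bar moves it
- clamp_bar (a point): middle of the frame's round grip bar: 12 mm diameter, parallel to the fixture's y, 98 mm free between the arms, 180 mm from the hinge axis. With q the clamp angle it lies, in the fixture's frame, at x = 85 - 180 cos q, y = 0, z = 75 + 180 sin q mm; when down, it is 39 mm from the housing's side (clear gap) and its centre 60 mm above the base plate
- housing: machined aluminium housing, a shallow open box 100 x 80 x 30 mm high with a bridge across its cavity, about 0.2 kg, loose but already seated in the nest, its top 45 mm above the granite. Origin: centre of its underside
- pendant: grey control pendant held in a cradle fixed to the granite: rounded body 295 x 95 mm (along x, y), upper face 42 mm above the granite. Origin: centre of its underside; z up. Along its x axis it carries the dead-man paddle (65 mm towards -x), a small fixed joystick (20 mm towards +x, top 91 mm above the granite) and the mushroom button (92 mm towards +x)
- paddle_rest (a point): centre of the top face of the released paddle, fixed to the pendant: 65 mm towards the pendant's -x, 70 mm above the granite. Does not move when the paddle is pressed
- paddle_top (a point): centre of the top face of the dead-man paddle, which moves down with it: flat black rectangular pad 46 x 56 mm (pendant's x, y), the only rectangular control on the pendant
- dead_man (a joint): downward travel of the paddle in m: 0 = released, 0.020 = bottomed. A spring pushes it up: 4 N at first touch, 9 N at half travel (0.010), 14 N at the bottom (500 N/m); it comes up at once when let go. It is a three-position switch: only the middle of the travel enables the machine
- mushroom (a joint): downward travel in m of the round mushroom button (38 mm across) at the pendant's +x end; 0 = not pressed, 0.006 = fully pressed. It stops the machine: not to be pressed
- ring_gauge: loose steel ring, 60 mm outside, 32 mm bore, 20 mm high, lying flat; origin centre of underside. Not part of the job
- sphere_stand: loose upright reference-ball stand, foot 64 mm across, 113 mm tall; origin centre of underside. Not part of the job
- bar_block: loose plain aluminium block 40 x 90 x 25 mm high (x, y, z); origin centre of underside. Not part of the job
- gauge_block: loose small steel gauge block 35 x 9 x 30 mm high; origin centre of underside. Not part of the job
- vee_block: loose dark steel vee block 50 x 60 x 40 mm high; origin centre of underside. Not part of the job
- plug_gauge: loose steel plug gauge standing upright, 28 mm across, 80 mm tall; origin centre of underside. Not part of the job
Things that resemble listed ones, but are neither listed nor needed, are in the scene too. What is shaped like the housing but blue or orange is not meant.

How it is judged:
By the outcome, as a careful person would: the job done as asked, in the order asked, and still so for the second after the job is handed in, while the arm keeps its last pose, push and grip.
It also fails if it takes over 51 s, if anything falls off the work surface, if the arm or the gripper's body presses on something with over 40 N, if the wrist force passes 120 N, or if a joint passes its speed limit or range.

## Working session

There is one attempt and no reset: what is moved stays moved. The work goes in short steps, Python scripts to look and compute and a shell command to move; the robot and the scene stay as the last step left them, time stands still between calls to the robot, and variables do not carry over. Pictures are saved under pics/ and viewed, and the job is handed in when it is done.

```bash
mkdir -p pics
python3 - <<'E'
from cell import read_state, imaging
import cv2, numpy as np
print(read_state())
for n in ("scene","top"):
    p,d=imaging.camera(n); c=imaging.get_calibration(n)
    cv2.imwrite(f"pics/{n}0.png",cv2.cvtColor(p,cv2.COLOR_RGB2BGR)); np.savez(f"pics/{n}0.npz",p=p,d=d,K=c["mtx"],T=c["world_from_camera"])
    print(n,c)
E
```

```text
{'clock': 0.0, 'joints': array([-1.19357292e+00,  3.00449869e-01,  1.52157905e+00, -1.69977210e-05,
        1.32069370e+00, -6.66206404e-02]), 'qd': array([ 1.61389591e-05,  1.78834730e-04,  5.25804741e-04, -1.20711224e-03,
        9.82751573e-04,  1.51291444e-03]), 'effort': array([-8.33677841e-04, -5.31810486e+01, -3.52738130e+01,  7.07760570e-02,
        2.44419387e-02, -1.21148064e-04]), 'eef_pos': array([ 236.05908528, -496.46089551,  191.89884255]), 'eef_rot': array([-1.57073753e+00,  1.12855445e-03, -1.12694803e+00]), 'wrist_force': array([ 0.83532368, -0.46981675, -1.08896143]), 'moment': array([ 0.03680501, -0.00503917,  0.00737392]), 'finger_gap': 94.03200999568959}
scene {'mtx': array([[398.13681628,   0.        , 282.76719953],
       [  0.        , 398.13681628, 206.78963734],
       [  0.        ,   0.        ,   1.        ]]), 'world_from_camera': array([[ 8.01434015e-01,  4.37030389e-01, -4.08298860e-01,
         1.00810725e+03],
       [ 5.97942446e-01, -5.70674428e-01,  5.62845920e-01,
        -6.11342890e+02],
       [ 1.29750530e-02, -6.95223084e-01, -7.18676917e-01,
         9.00308191e+02],
       [ 0.00000000e+00,  0.00000000e+00,  0.00000000e+00,
         1.00000000e+00]])}
top {'mtx': array([[499.22113675,   0.        , 282.60008127],
       [  0.        , 499.22113675, 209.90925475],
       [  0.        ,   0.        ,   1.        ]]), 'world_from_camera': array([[ 6.17703559e-02, -9.73012401e-01,  2.22331489e-01,
         2.62344870e+02],
       [-9.98087734e-01, -5.97044513e-02,  1.60079127e-02,
        -8.00888935e-01],
       [-2.30171802e-03, -2.22895146e-01, -9.74839708e-01,
         1.37573089e+03],
       [ 0.00000000e+00,  0.00000000e+00,  0.00000000e+00,
         1.00000000e+00]])}
```

View pics/scene0.png

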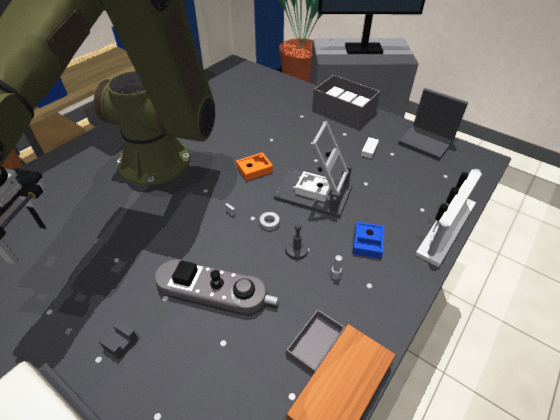

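View pics/top0.png

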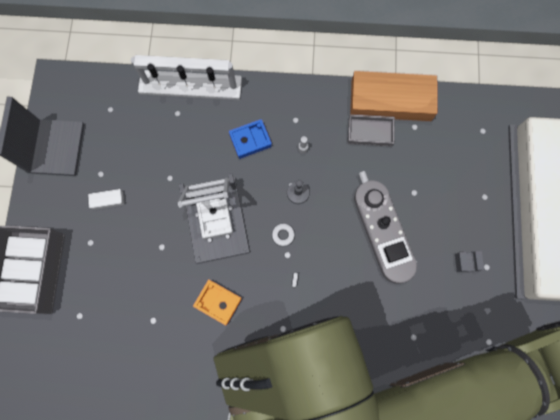

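Run:
```python
import cv2
a=cv2.imread("pics/top0.png"); b=cv2.imread("pics/scene0.png")
cv2.imwrite("pics/c1.png",cv2.resize(a[165:270,170:260],None,fx=5.7,fy=5.7,interpolation=cv2.INTER_CUBIC))
cv2.imwrite("pics/c2.png",cv2.resize(a[165:290,345:425],None,fx=4.7,fy=4.7,interpolation=cv2.INTER_CUBIC))
cv2.imwrite("pics/c3.png",cv2.resize(b[115:215,265:365],None,fx=5.9,fy=5.9,interpolation=cv2.INTER_CUBIC))
```

```text
(no output)
```

View pics/c1.png

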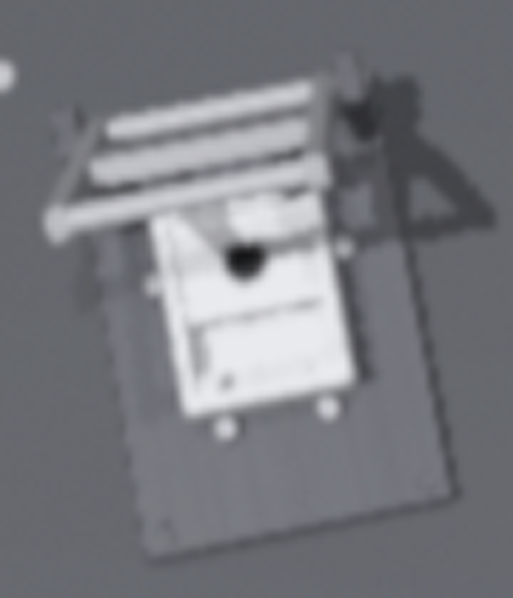

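View pics/c2.png

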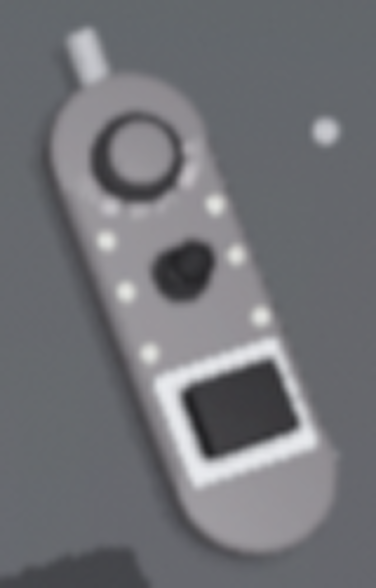

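View pics/c3.png

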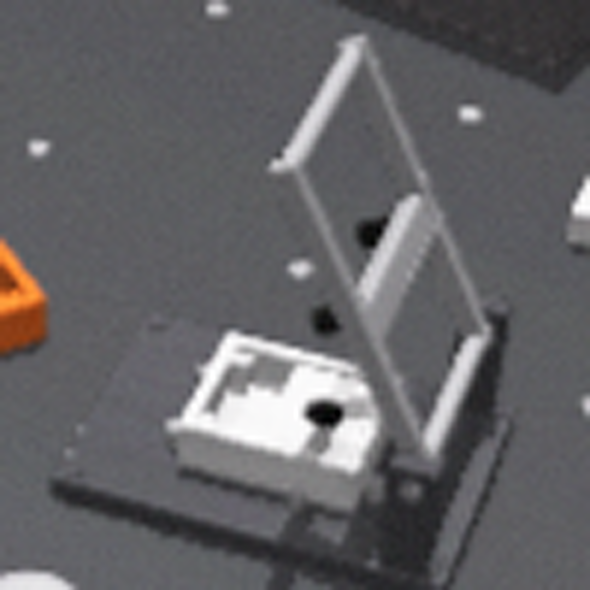

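```bash
cat > h.py <<'E'
import numpy as np
from cell import imaging
def cal(n):
    c=imaging.get_calibration(n); return c["mtx"],c["world_from_camera"]
def ray(n,uv):
    K,T=cal(n); d=T[:3,:3]@np.linalg.solve(K,[uv[0],uv[1],1.]); return T[:3,3],d
def plane(n,uv,z):
    o,d=ray(n,uv); return o+d*(z-o[2])/d[2]
def tri(a,b):
    o1,d1=ray("top",a); o2,d2=ray("scene",b)
    s=np.linalg.lstsq(np.c_[d1,-d2],o2-o1,rcond=None)[0]
    p,q=o1+s[0]*d1,o2+s[1]*d2; return (p+q)/2,np.linalg.norm(p-q)
def proj(n,P):
    K,T=cal(n); q=K@(T[:3,:3].T@(np.asarray(P,float)-T[:3,3])); return q[:2]/q[2]
E
python3 - <<'E'
import numpy as np
np.set_printoptions(precision=1,suppress=True)
from h import *
c1=lambda x,y:((x+.5)/5.7-.5+170,(y+.5)/5.7-.5+165)
c2=lambda x,y:((x+.5)/4.7-.5+345,(y+.5)/4.7-.5+165)
c3=lambda x,y:((x+.5)/5.9-.5+265,(y+.5)/5.9-.5+115)
A=plane("top",c1(150,557),15);B=plane("top",c1(457,492),15);print("plate near",A,B,np.linalg.norm(A-B))
H=[plane("top",c1(*p),45) for p in [(187,415),(353,378),(150,215),(322,190)]];print("housing",H,np.linalg.norm(H[0]-H[1]))
print("bar",tri(c1(55,222),c3(283,163)),tri(c1(322,168),c3(358,42)))
P=[plane("top",c2(*p),70) for p in [(185,390),(280,357),(299,425),(207,460)]];print("pad",P,np.mean(P,0))
print([np.linalg.norm(P[i]-P[(i+1)%4]) for i in range(4)])
W=[plane("top",c2(*p),42) for p in [(155,380),(278,340),(318,443),(196,488)]];print("bezel",np.mean(W,0))
print("mush",plane("top",c2(140,153),65),"joy",plane("top",c2(192,262),91))
y=B-A;y/=np.linalg.norm(y); # along -fixture y ?
print("fix dir",y, np.degrees(np.arctan2(y[1],y[0])))
E
```

```text
plate near [411.6 248.9  15. ] [452.  104.4  15. ] 149.992766840581
housing [array([476.6, 232.6,  45. ]), array([499.1, 155.6,  45. ]), array([572.6, 259.9,  45. ]), array([590.1, 178.3,  45. ])] 80.28027000038247
bar (array([517.2, 255.9, 174.4]), np.float64(52.73424703836242)) (array([555. , 159.8, 297.7]), np.float64(45.22191196792716))
pad [array([ 474.8, -252.4,   70. ]), array([ 496.8, -305.4,   70. ]), array([ 459. , -316.3,   70. ]), array([ 436.2, -265.3,   70. ])] [ 466.7 -284.8   70. ]
[np.float64(57.40516146497093), np.float64(39.38902077077723), np.float64(55.87237311022323), np.float64(40.70340881543549)]
bezel [ 468.2 -287.5   42. ]
mush [ 611.9 -225.2   65. ] joy [ 543.8 -251.    91. ]
fix dir [ 0.3 -1.   0. ] -74.40729403496513
```

Run:
```python
import numpy as np
np.set_printoptions(precision=1,suppress=True)
from h import *
c1=lambda x,y:((x+.5)/5.7-.5+170,(y+.5)/5.7-.5+165)
c3=lambda x,y:((x+.5)/5.9-.5+265,(y+.5)/5.9-.5+115)
a,b=tri(c1(57,222),c3(358,42)),tri(c1(320,166),c3(283,163));print("bar",a,b,(a[0]+b[0])/2)
yaw=np.radians(15.6);X=np.array([np.cos(yaw),np.sin(yaw),0]);Y=np.array([-X[1],X[0],0])
N=np.array([431.8,176.65,0]);O=N+110*X;print("O",O,"hinge",O+85*X)
m=(a[0]+b[0])/2-O; print("bar in fix",m@X,m@Y,m[2])
print("q",np.arctan2(m[2]-75,85-m@X))
for q in (1.4,1.45,1.5,1.55,1.6,1.3):
    P=O+X*(85-180*np.cos(q))+[0,0,75+180*np.sin(q)];print(q,[proj(n,P+s*54*Y) for n in("top","scene") for s in(1,-1)])
print([c1(57,222),c1(320,166),c3(358,42),c3(283,163)])
```

```text
bar (array([522.9, 260.5, 237.5]), np.float64(1.0953647052746542)) (array([551.4, 153.1, 240.6]), np.float64(1.7658292728717746)) [537.1 206.8 239.1]
O [537.7 206.2   0. ] hinge [619.6 229.1   0. ]
bar in fix -0.46102558321348164 0.7132603189042509 239.05745210092996
q 1.0905520827414006
1.4 [array([175.3, 179.7]), array([220.7, 170.4]), array([343.4, 121.9]), array([332.9, 143.1])]
1.45 [array([174.6, 176. ]), array([219.9, 166.7]), array([346.5, 122.1]), array([336.2, 143.5])]
1.5 [array([173.9, 172.3]), array([219.2, 163.1]), array([349.6, 122.6]), array([339.5, 144. ])]
1.55 [array([173.2, 168.6]), array([218.5, 159.4]), array([352.7, 123.1]), array([342.7, 144.6])]
1.6 [array([172.6, 165.1]), array([217.8, 155.9]), array([355.8, 123.8]), array([346. , 145.4])]
1.3 [array([176.9, 187.2]), array([222.2, 177.9]), array([337.4, 121.7]), array([326.5, 142.8])]
[(179.58771929824562, 203.53508771929825), (225.7280701754386, 193.71052631578948), (325.26271186440675, 121.70338983050847), (312.5508474576271, 142.21186440677965)]
```

Candidates:
- **Paddle:** the black rectangular pad at top (395,252), against the round mushroom (374,198) and the joystick (385,221). The rectangle with the white bezel is the paddle.
- **Frame:** the only hinged one, with its bar at top (203,199) and scene (319,132).
- **Housing:** the white/silver one at top (214,220), not the blue (250,139) or the orange (218,302).

The crops confirm these choices. Triangulated values are bar (537,207,239), q≈1.09, and fixture yaw 15.6°.

```bash
cat > go.py <<'E'
import sys,numpy as np
from scipy.spatial.transform import Rotation as R
from cell import read_state
def tgt(x,y,z,yawdeg):
    s=read_state(); r=R.from_euler("xyz",s["eef_rot"]); t=R.from_euler("xyz",[-90,0,yawdeg],degrees=True)
    d=r.inv().apply(np.array([x,y,z])-s["eef_pos"]); v=np.degrees((r.inv()*t).as_rotvec())
    print("clk %.2f"%s["clock"],"pos",s["eef_pos"].round(1),"rot",np.degrees(s["eef_rot"]).round(1),"F",s["wrist_force"].round(1),"gap %.1f"%s["finger_gap"])
    print("shift",d.round(1),"turn",v.round(1))
if __name__=="__main__": tgt(*map(float,sys.argv[1:]))
E
python3 go.py 537 207 310 15.6
```

```text
clk 0.10 pos [ 236.1 -496.5  191.9] rot [-90.    0.1 -64.6] F [-0.1  0.3 -0.4] gap 93.9
shift [-506.3 -117.5  573.9] turn [ -0.  -80.2  -0. ]
```

```bash
python3 -m handwheel '[[[-506,-118,574,0,-80,0,-0.1],[-506,-118,574,0,-80,0,-0.1],[-506,-118,574,0,-80,0,-0.1],[-506,-118,574,0,-80,0,-0.1],[-506,-118,574,0,-80,0,-0.1]]]' 15; python3 go.py 537 207 310 15.6
```

```text
clock: 0.52
eef_pos: [317.3, -305.5, 224.2]
eef_rot: [-1.57, 0.001, -0.496]
wrist_force: [1.3, -0.3, 0.1]
finger_gap: 64.5
clk 0.52 pos [ 317.3 -305.5  224.2] rot [-90.    0.  -28.4] F [ 1.3 -0.3  0.1] gap 64.5
shift [-50.9 -85.4 555.4] turn [ -0. -44.  -0.]
```

```bash
python3 -m handwheel '[[[-51,-85,555,0,-44,0,-0.1],[-51,-85,555,0,-44,0,-0.1],[-51,-85,555,0,-44,0,-0.1],[-51,-85,555,0,-44,0,-0.1],[-51,-85,555,0,-44,0,-0.1]]]' 15; python3 go.py 537 207 310 15.6
```

```text
clock: 0.93
eef_pos: [398.2, -116.0, 256.0]
eef_rot: [-1.57, -0.0, 0.129]
wrist_force: [-0.0, -0.2, 0.5]
finger_gap: 42.5
clk 0.93 pos [ 398.2 -116.   256. ] rot [-90.   -0.    7.4] F [-0.  -0.2  0.5] gap 42.5
shift [179.2 -53.8 302.5] turn [-0.  -8.2  0. ]
```

```bash
python3 -m handwheel '[[[179,-54,302,0,-8.2,0,-0.1],[179,-54,302,0,-8.2,0,-0.1],[179,-54,302,0,-8.2,0,-0.1],[179,-54,302,0,-8.2,0,-0.1],[179,-54,302,0,-8.2,0,-0.1]]]' 15; python3 go.py 537 207 310 15.6
```

```text
clock: 1.35
eef_pos: [479.2, 73.5, 287.7]
eef_rot: [-1.57, -0.0, 0.272]
wrist_force: [-0.2, -1.4, 0.7]
finger_gap: 42.5
clk 1.35 pos [479.2  73.5 287.7] rot [-90.   -0.   15.6] F [-0.2 -1.4  0.7] gap 42.5
shift [ 91.6 -22.2 113. ] turn [-0.  0.  0.]
```

```bash
python3 -m handwheel '[[[92,-22,113,0,0,0,-0.1],[92,-22,113,0,0,0,-0.1],[92,-22,113,0,0,0,-0.1],[92,-22,113,0,0,0,-0.1],[92,-22,113,0,0,0,-0.1]]]' 15; python3 go.py 537 207 228 15.6
python3 - <<'E'
from cell import imaging
import cv2,numpy as np
p,d=imaging.camera("scene"); q,e=imaging.camera("top")
f=lambda im,r:cv2.resize(cv2.cvtColor(im[r[0]:r[1],r[2]:r[3]],cv2.COLOR_RGB2BGR),(400,400),interpolation=cv2.INTER_CUBIC)
cv2.imwrite("pics/s1.png",np.hstack([f(p,(60,220,250,410)),f(q,(130,290,120,280))]))
E
```

```text
clock: 1.77
eef_pos: [538.1, 210.8, 309.0]
eef_rot: [-1.57, 0.001, 0.276]
wrist_force: [0.4, 0.5, -1.0]
finger_gap: 42.1
clk 1.77 pos [538.1 210.8 309. ] rot [-89.9   0.1  15.8] F [ 0.4  0.5 -1. ] gap 42.1
shift [-2.  81.  -3.5] turn [-0.1  0.2 -0.1]
```

View pics/s1.png

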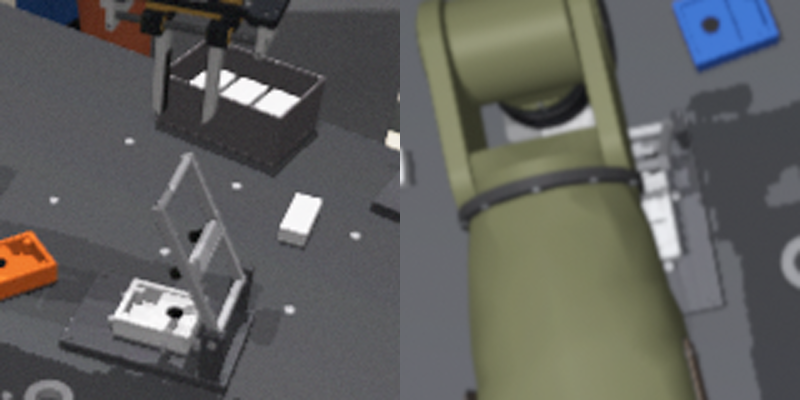

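The scene view shows the open fingers (crop 160,85 and 212,90) above the grip bar (crop 172,180), one on each side. Lowering now.

```bash
python3 -m handwheel '[[[-2,30,-3,0,0,0,-0.1],[-2,60,-3,0,0,0,-0.1],[-2,81,-3,0,0,0,-0.1],[-2,81,-3,0,0,0,-0.1],[-2,81,-3,0,0,0,-0.1]]]' 15; python3 go.py 537 207 228 15.6
python3 - <<'E'
from cell import imaging
import cv2,numpy as np
p,d=imaging.camera("scene")
f=lambda im,r:cv2.resize(cv2.cvtColor(im[r[0]:r[1],r[2]:r[3]],cv2.COLOR_RGB2BGR),(600,600),interpolation=cv2.INTER_CUBIC)
cv2.imwrite("pics/s2.png",f(p,(80,180,270,370)))
E
```

```text
clock: 2.28
eef_pos: [535.8, 203.1, 228.2]
eef_rot: [-1.57, 0.002, 0.273]
wrist_force: [-0.2, -0.2, 0.6]
finger_gap: 42.0
clk 2.28 pos [535.8 203.1 228.2] rot [-90.    0.1  15.6] F [-0.2 -0.2  0.6] gap 42.0
shift [2.2 0.2 3.5] turn [-0.   0.  -0.1]
```

View pics/s2.png

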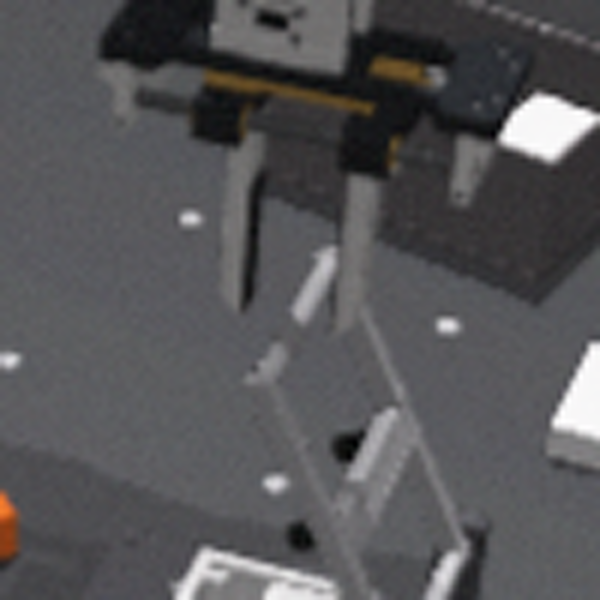

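The bar (crop 265,365 to 330,250) runs between the two fingertips. Closing.

```bash
python3 -m handwheel '[[[2,0,3,0,0,0,-0.5],[2,0,3,0,0,0,-1],[2,0,3,0,0,0,-1],[2,0,3,0,0,0,-1],[2,0,3,0,0,0,-1]]]' 15; python3 go.py 537 207 228 15.6
python3 -m handwheel '[[[0,0,0,0,0,0,-1],[0,0,0,0,0,0,-1]]]' 15
```

```text
clock: 2.75
eef_pos: [537.5, 206.9, 229.8]
eef_rot: [-1.57, -0.0, 0.273]
wrist_force: [-0.0, -0.5, 0.7]
finger_gap: 12.0
clk 2.75 pos [537.5 206.9 229.8] rot [-90.   -0.   15.6] F [-0.  -0.5  0.7] gap 12.0
shift [-0.5  1.8  0.2] turn [-0.  0.  0.]
clock: 2.92
eef_pos: [537.5, 206.9, 229.9]
eef_rot: [-1.57, -0.001, 0.273]
wrist_force: [0.3, -0.4, 0.9]
finger_gap: 1.3
```

Run:
```python
from cell import imaging
import cv2,numpy as np
p,d=imaging.camera("scene");q,e=imaging.camera("top")
f=lambda im,r:cv2.resize(cv2.cvtColor(im[r[0]:r[1],r[2]:r[3]],cv2.COLOR_RGB2BGR),(600,600),interpolation=cv2.INTER_CUBIC)
cv2.imwrite("pics/s3.png",f(p,(80,180,270,370)))
cv2.imwrite("pics/s3t.png",cv2.cvtColor(q,cv2.COLOR_RGB2BGR))
np.savez("pics/s3.npz",d=d)
```

```text
(no output)
```

View pics/s3.png

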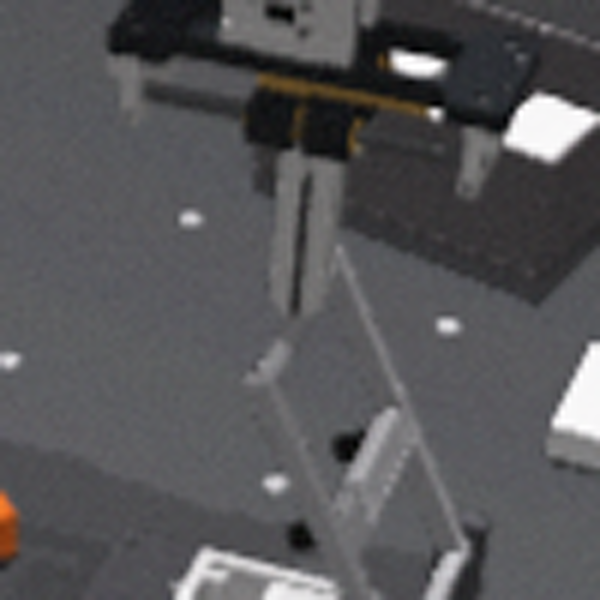

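Run:
```python
from h import *
import numpy as np
np.set_printoptions(precision=1,suppress=True,linewidth=150)
d=np.load("pics/s3.npz")["d"]
K,T=cal("scene")
print("proj tip",proj("scene",[537.5,206.9,222]))
def w(cx,cy):
    u,v=(cx+.5)/6-.5+270,(cy+.5)/6-.5+80; z=d[int(round(v)),int(round(u))]
    return (u,v),z,T[:3,:3]@(np.linalg.solve(K,[u,v,1])*z)+T[:3,3]
for p in [(285,300),(315,300),(270,362),(285,345),(256,378),(340,255),(300,200),(370,320),(290,420)]: print(p,*w(*p))
```

```text
proj tip [318.8 136.6]
(285, 300) (317.0833333333333, 129.58333333333334) 1113.5063 [536.  196.  251.4]
(315, 300) (322.0833333333333, 129.58333333333334) 1106.2617 [550.2 199.1 255.8]
(270, 362) (314.5833333333333, 139.91666666666666) 1095.8823 [550.4 162.9 241.8]
(285, 345) (317.0833333333333, 137.08333333333334) 1105.5009 [548.5 178.3 241.6]
(256, 378) (312.25, 142.58333333333334) 1090.9432 [550.5 151.4 239.6]
(340, 255) (326.25, 122.08333333333334) 1158.5707 [528.7 257.1 240.7]
(300, 200) (319.5833333333333, 112.91666666666666) 1076.6809 [537.3 199.1 304.3]
(370, 320) (331.25, 132.91666666666666) 1181.2051 [545.3 264.6 205.6]
(290, 420) (317.9166666666667, 149.58333333333331) 1104.4291 [566.  159.1 218.2]
```

Run:
```python
from h import *
import numpy as np
np.set_printoptions(precision=1,suppress=True,linewidth=150)
d=np.load("pics/s3.npz")["d"]
K,T=cal("scene")
print("left tip s2",proj("scene",[509.8,195.8,220]),"seen",(309,131.5))
print("right tip s2",proj("scene",[561.8,210.3,220]),"seen",(327.3,135))
for v in range(124,142):
    r=[]
    for u in (316,317,321,322):
        z=d[v,u]; r.append((T[:3,:3]@(np.linalg.solve(K,[u,v,1])*z)+T[:3,3]).round(0).astype(int).tolist())
    print(v,r)
```

```text
left tip s2 [308.6 135.5] seen (309, 131.5)
right tip s2 [326.6 139.7] seen (327.3, 135)
124 [[531, 196, 268], [534, 197, 268], [545, 199, 272], [548, 200, 273]]
125 [[531, 197, 264], [533, 198, 265], [546, 198, 270], [548, 199, 270]]
126 [[531, 197, 261], [535, 195, 263], [546, 199, 266], [548, 201, 265]]
127 [[532, 196, 258], [536, 194, 261], [548, 195, 265], [549, 199, 264]]
128 [[533, 194, 257], [534, 198, 255], [546, 200, 258], [548, 201, 259]]
129 [[533, 195, 252], [537, 194, 255], [547, 198, 257], [549, 201, 256]]
130 [[532, 197, 248], [536, 195, 251], [546, 200, 252], [551, 198, 255]]
131 [[354, 499, -1], [535, 198, 245], [548, 198, 251], [549, 201, 250]]
132 [[359, 491, 1], [535, 198, 242], [541, 211, 237], [375, 510, -2]]
133 [[363, 486, 1], [535, 198, 238], [543, 207, 237], [379, 503, -2]]
134 [[535, 194, 237], [540, 192, 241], [379, 497, -3], [383, 497, -1]]
135 [[540, 186, 241], [543, 187, 241], [384, 489, 0], [387, 491, 0]]
136 [[542, 182, 240], [546, 182, 242], [387, 485, -2], [390, 487, -2]]
137 [[543, 181, 238], [548, 178, 242], [392, 476, 2], [397, 476, 3]]
138 [[546, 177, 238], [548, 179, 238], [398, 467, 4], [399, 473, 2]]
139 [[549, 172, 239], [554, 170, 242], [396, 471, -4], [401, 471, -1]]
140 [[551, 169, 238], [552, 173, 236], [402, 462, 0], [404, 465, -1]]
141 [[553, 166, 237], [393, 447, 0], [404, 458, -1], [407, 461, -2]]
```

The fingers shut past the bar. By depth their tips end at z≈248, just above the bar's top at 244, so the tips sit about 25 mm higher than the text implies. x and y agree. I'll reopen, go lower and close again.

```bash
python3 -m handwheel '[[[0,-6,0,0,0,0,-0.1],[0,-6,0,0,0,0,-0.1],[0,-6,0,0,0,0,-0.1],[0,-6,0,0,0,0,-0.1],[0,-6,0,0,0,0,-0.1]]]' 15
python3 -m handwheel '[[[0,5,0,0,0,0,-0.1],[0,15,0,0,0,0,-0.1],[0,25,0,0,0,0,-0.1],[0,32,0,0,0,0,-0.1],[0,32,0,0,0,0,-0.1]]]' 15
python3 - <<'E'
from cell import imaging
import cv2,numpy as np
p,d=imaging.camera("scene")
f=lambda im,r:cv2.resize(cv2.cvtColor(im[r[0]:r[1],r[2]:r[3]],cv2.COLOR_RGB2BGR),(600,600),interpolation=cv2.INTER_CUBIC)
cv2.imwrite("pics/s4.png",f(p,(80,180,270,370)))
E
```

```text
clock: 3.43
eef_pos: [537.5, 206.9, 235.7]
eef_rot: [-1.57, -0.0, 0.273]
wrist_force: [0.5, -0.6, -0.9]
finger_gap: 30.4
clock: 3.85
eef_pos: [536.7, 206.7, 201.3]
eef_rot: [-1.57, 0.003, 0.273]
wrist_force: [-0.6, -0.4, -0.3]
finger_gap: 42.4
```

View pics/s4.png

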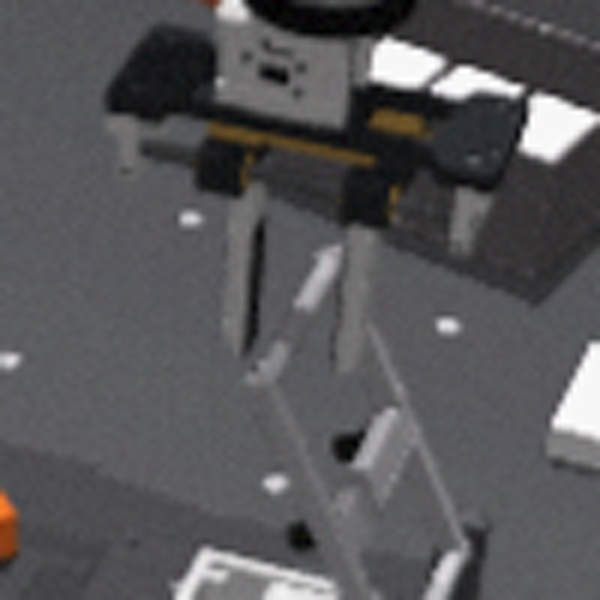

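The fingertips (crop 240,355 and 345,370) now reach below the bar, which lies between them. Closing.

```bash
python3 -m handwheel '[[[0,0,0,0,0,0,-0.6],[0,0,0,0,0,0,-1],[0,0,0,0,0,0,-1],[0,0,0,0,0,0,-1],[0,0,0,0,0,0,-1]]]' 15; 
python3 -m handwheel '[[[0,0,0,0,0,0,-1],[0,0,0,0,0,0,-1],[0,0,0,0,0,0,-1]]]' 15
```

```text
clock: 4.32
eef_pos: [537.1, 206.8, 202.7]
eef_rot: [-1.57, 0.001, 0.273]
wrist_force: [0.6, 0.3, -0.2]
finger_gap: 12.2
clock: 4.57
eef_pos: [537.2, 206.8, 202.7]
eef_rot: [-1.57, 0.001, 0.273]
wrist_force: [1.6, 0.6, -1.3]
finger_gap: 11.2
```

```bash
python3 -m handwheel '[[[-10.5,6,0,0,0,0,-1],[-20,12.5,0,0,0,0,-1],[-29.5,19.5,0,0,0,0,-1],[-38.5,27,0,0,0,0,-1],[-46.5,35.5,0,0,0,0,-1]]]' 20; python3 go.py 490.2 193.7 167.4 15.6
```

```text
clock: 4.98
eef_pos: [492.3, 194.5, 167.8]
eef_rot: [-1.57, -0.001, 0.273]
wrist_force: [0.3, 2.2, 2.9]
finger_gap: 11.5
clk 4.98 pos [492.3 194.5 167.8] rot [-89.9  -0.   15.6] F [0.3 2.2 2.9] gap 11.5
shift [-2.2  0.4 -0.2] turn [-0.1  0.   0. ]
```

```bash
python3 -m handwheel '[[[-10.5,9.5,0,0,0,0,-1],[-18,19.5,0,0,0,0,-1],[-25,30,0,0,0,0,-1],[-31,41,0,0,0,0,-1],[-37.5,54,0,0,0,0,-1]]]' 20; python3 go.py 456.1 184.3 113.5 15.6
```

```text
clock: 5.4
eef_pos: [457.2, 185.0, 114.3]
eef_rot: [-1.569, -0.005, 0.273]
wrist_force: [13.0, 4.9, -4.2]
finger_gap: 11.2
clk 5.40 pos [457.2 185.  114.3] rot [-89.9  -0.3  15.6] F [13.   4.9 -4.2] gap 11.2
shift [-1.3  0.8 -0.3] turn [-0.1  0.   0.3]
```

```bash
python3 -m handwheel '[[[-2,13.5,0,0,0,0,-1],[-5.5,27,0,0,0,0,-1],[-8.5,41,0,0,0,0,-1],[-10,55,0,0,0,0,-1],[-10.5,62,0,0,0,0,-1]]]' 20; python3 go.py 446 181 44 15.6
```

```text
clock: 5.82
eef_pos: [444.1, 181.3, 50.0]
eef_rot: [-1.57, 0.003, 0.273]
wrist_force: [-16.0, -3.4, 2.5]
finger_gap: 11.3
clk 5.82 pos [444.1 181.3  50. ] rot [-89.9   0.2  15.6] F [-16.   -3.4   2.5] gap 11.3
shift [ 1.8  5.9 -0.9] turn [-0.1  0.  -0.2]
```

```bash
python3 -m handwheel '[[[-2,3,0,0,0,0,-1],[-2.5,6,0,0,0,0,-1],[-2.5,6,0,0,0,0,-1]]]' 20; python3 go.py 446 181 44 15.6
python3 - <<'E'
from cell import imaging
import cv2,numpy as np
p,d=imaging.camera("scene")
f=lambda im,r:cv2.resize(cv2.cvtColor(im[r[0]:r[1],r[2]:r[3]],cv2.COLOR_RGB2BGR),(600,600),interpolation=cv2.INTER_CUBIC)
cv2.imwrite("pics/s5.png",f(p,(110,220,255,365)))
E
```

```text
clock: 6.07
eef_pos: [443.9, 181.4, 44.7]
eef_rot: [-1.569, -0.003, 0.273]
wrist_force: [11.3, 3.6, -3.6]
finger_gap: 11.5
clk 6.07 pos [443.9 181.4  44.7] rot [-89.9  -0.2  15.6] F [11.3  3.6 -3.6] gap 11.5
shift [ 1.9  0.7 -0.9] turn [-0.1  0.   0.2]
```

View pics/s5.png

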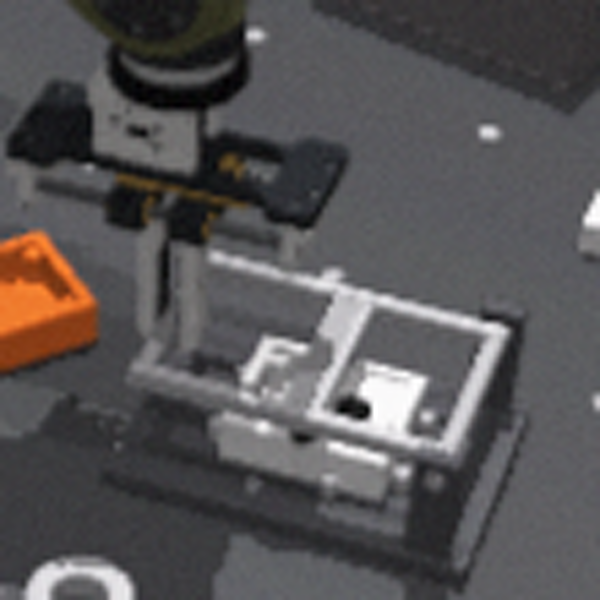

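The frame is nearly level, with the bar at (crop 150,365). The foot still looks slightly above the housing, so I'll go down until the stop shows in the force.

```bash
python3 -m handwheel '[[[1,2,0,0,0,0,-1],[1,3,0,0,0,0,-1],[1,3,0,0,0,0,-1]]]' 20; python3 -m handwheel '[[[0,2,0,0,0,0,-1],[0,3,0,0,0,0,-1],[0,3,0,0,0,0,-1]]]' 20;python3 -m handwheel '[[[0,2,0,0,0,0,-1],[0,3,0,0,0,0,-1],[0,3,0,0,0,0,-1]]]' 20
```

```text
clock: 6.37
eef_pos: [444.0, 181.4, 42.7]
eef_rot: [-1.57, -0.0, 0.273]
wrist_force: [-13.3, -4.0, 19.1]
finger_gap: 11.3
clock: 6.62
eef_pos: [444.0, 181.4, 41.3]
eef_rot: [-1.57, -0.001, 0.273]
wrist_force: [-12.1, -4.4, 24.4]
finger_gap: 11.5
clock: 6.87
eef_pos: [444.0, 181.5, 40.0]
eef_rot: [-1.57, -0.001, 0.273]
wrist_force: [-12.6, -3.7, 25.6]
finger_gap: 11.2
```

The upward force levels off at about 25 N with the pads slipping on the bar, so the frame is on its stop. Releasing and rising.

```bash
python3 -m handwheel '[[[0,0,0,0,0,0,-0.1],[0,0,0,0,0,0,-0.1],[0,0,0,0,0,0,-0.1],[0,0,0,0,0,0,-0.1],[0,0,0,0,0,0,-0.1]]]' 20; python3 -m handwheel '[[[0,-10,0,0,0,0,-0.1],[0,-35,0,0,0,0,-0.1],[0,-70,0,0,0,0,-0.1],[0,-110,0,0,0,0,-0.1],[0,-110,0,0,0,0,-0.1]]]' 20;  python3 go.py 467 -286 200 -67.5
```

```text
clock: 7.28
eef_pos: [444.0, 181.5, 39.8]
eef_rot: [-1.57, -0.001, 0.273]
wrist_force: [0.2, -1.2, -1.4]
finger_gap: 40.4
clock: 7.7
eef_pos: [446.6, 182.2, 157.3]
eef_rot: [-1.569, -0.011, 0.273]
wrist_force: [0.6, 0.2, 1.0]
finger_gap: 42.6
clk 7.70 pos [446.6 182.2 157.3] rot [-89.9  -0.6  15.7] F [0.6 0.2 1. ] gap 42.6
shift [-106.3  -44.7 -456.3] turn [-0.5 83.2  0.4]
```

```bash
python3 -m handwheel '[[[-106,-45,-456,0,83,0,-1],[-106,-45,-456,0,83,0,-1],[-106,-45,-456,0,83,0,-1],[-106,-45,-456,0,83,0,-1],[-106,-45,-456,0,83,0,-1]]]' 20; python3 go.py 467 -286 200 -67.5
python3 - <<'E'
from cell import imaging
import cv2,numpy as np
p,d=imaging.camera("scene")
f=lambda im,r:cv2.resize(cv2.cvtColor(im[r[0]:r[1],r[2]:r[3]],cv2.COLOR_RGB2BGR),(600,600),interpolation=cv2.INTER_CUBIC)
cv2.imwrite("pics/s6.png",f(p,(110,220,255,365)))
np.savez("pics/s6.npz",d=d,p=p)
E
```

```text
clock: 8.12
eef_pos: [453.9, -27.4, 173.1]
eef_rot: [-1.565, -0.003, -0.357]
wrist_force: [0.5, 0.0, 0.7]
finger_gap: 12.7
clk 8.12 pos [453.9 -27.4 173.1] rot [-89.7  -0.2 -20.5] F [0.5 0.  0.7] gap 12.7
shift [ 102.8  -28.  -237.5] turn [-0.4 47.   0. ]
```

View pics/s6.png

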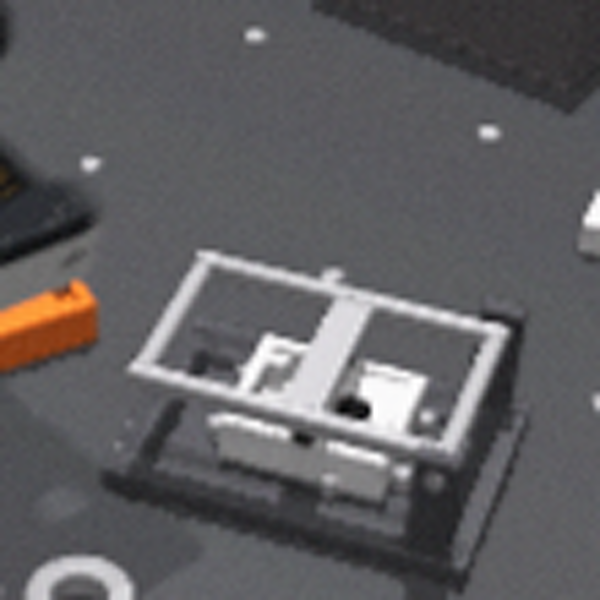

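Run:
```python
from h import *
np.set_printoptions(precision=1,suppress=True,linewidth=150)
X=np.array([.963,.269,0]);Y=np.array([-.269,.963,0]);O=np.array([537.7,206.2,0])
s=110/600
toc=lambda uv:((uv-[255,110]+.5)/s-.5).round(0)
for q in(0,.03,.06,.1):
    P=O+X*(85-180*np.cos(q))+[0,0,75+180*np.sin(q)];print(q,toc(proj("scene",P+54*Y)),toc(proj("scene",P-54*Y)))
print("hinge",[toc(proj("scene",O+85*X+k*54*Y+[0,0,75])) for k in(1,-1)])
print("housing",[toc(proj("scene",O+a*50*X+b*40*Y+[0,0,45])) for a,b in((-1,-1),(1,-1),(-1,1))])
d=np.load("pics/s6.npz")["d"];K,T=cal("scene")
def w(cx,cy):
    u,v=(cx+.5)*s-.5+255,(cy+.5)*s-.5+110; i,j=int(round(v)),int(round(u)); z=d[i,j]
    p=T[:3,:3]@(np.linalg.solve(K,[j,i,1])*z)+T[:3,3]; m=p-O; return m@X,m@Y,p[2]
for p in[(170,315),(190,285),(150,345),(340,330),(325,360),(475,390),(440,440),(240,385),(260,265),(235,425),(370,460),(400,370),(265,355)]:print(p,np.round(w(*p),1))
```

```text
0 [207. 264.] [142. 376.]
0.03 [207. 257.] [142. 369.]
0.06 [208. 250.] [142. 362.]
0.1 [209. 241.] [143. 352.]
hinge [array([498., 338.]), array([448., 458.])]
housing [array([223., 419.]), array([389., 464.]), array([268., 335.])]
(170, 315) [-95.9  -4.2  81.9]
(190, 285) [-96.8  25.4  79.4]
(150, 345) [-99.  -31.2  77.7]
(340, 330) [-0.8 20.8 80.1]
(325, 360) [ -0.2 -12.2  82.3]
(475, 390) [86.3 -0.8 81.1]
(440, 440) [65.4 19.1 18.2]
(240, 385) [-49.1  -8.7  46.1]
(260, 265) [-64.4  59.6  80.1]
(235, 425) [-40.5 -42.   43.2]
(370, 460) [ 38.2 -42.   45.4]
(400, 370) [22.  92.  -0.5]
(265, 355) [-45.5  20.3  44.8]
```

The frame is level: the tops of bar, cross plate and hinge bar are all at z≈80–82. The housing top is at 45 and in place. Next, the paddle.

```bash
python3 -m handwheel '[[[103,-28,-238,0,47,0,-1],[103,-28,-238,0,47,0,-1],[103,-28,-238,0,47,0,-1],[103,-28,-238,0,47,0,-1],[103,-28,-238,0,47,0,-1]]]' 20; python3 go.py 467 -286 200 -67.5
```

```text
clock: 8.58
eef_pos: [461.4, -234.6, 195.6]
eef_rot: [-1.564, -0.001, -0.983]
wrist_force: [0.2, 0.4, 0.8]
finger_gap: 0.6
clk 8.58 pos [ 461.4 -234.6  195.6] rot [-89.6  -0.1 -56.3] F [0.2 0.4 0.8] gap 0.6
shift [ 45.9  -4.6 -23.9] turn [-0.4 11.2  0. ]
```

Run:
```python
import numpy as np,cv2
from h import *
np.set_printoptions(precision=1,suppress=True,linewidth=150)
f=np.load("pics/scene0.npz");d=f["d"];K,T=f["K"],f["T"]
v,u=np.mgrid[0:420,0:560]
P=(np.linalg.inv(K)@np.stack([u.ravel(),v.ravel(),np.ones(u.size)])*d.ravel()); P=(T[:3,:3]@P+T[:3,3:]).T.reshape(420,560,3)
m=(abs(P[...,0]-467)<40)&(abs(P[...,1]+286)<45)&(P[...,2]>60)&(P[...,2]<85)
print(m.sum(),P[m].mean(0),np.median(P[m][:,2]),P[m].min(0),P[m].max(0))
r=cv2.minAreaRect(P[m][:,:2].astype(np.float32));print(r)
```

```text
379 [ 472.4 -290.7   69. ] 69.505397947691 [ 440.1 -321.3   60.3] [ 500.1 -255.8   74.4]
((469.37310791015625, -289.293212890625), (47.313323974609375, 57.32545471191406), 21.876094818115234)
```

```bash
python3 go.py 469 -288 100 -67.5
```

```text
clk 8.58 pos [ 461.4 -234.6  195.6] rot [-89.6  -0.1 -56.3] F [0.2 0.4 0.8] gap 0.6
shift [ 48.5  95.4 -24. ] turn [-0.4 11.2  0. ]
```

```bash
python3 -m handwheel '[[[40,0,-20,0,6,0,-1],[48.5,20,-24,-0.4,11,0,-1],[48.5,60,-24,-0.4,11,0,-1],[48.5,95,-24,-0.4,11,0,-1],[48.5,95,-24,-0.4,11,0,-1]]]' 20; python3 go.py 469 -288 80 -67.5
python3 - <<'E'
from cell import imaging
import cv2,numpy as np
p,d=imaging.camera("scene")
f=lambda im,r:cv2.resize(cv2.cvtColor(im[r[0]:r[1],r[2]:r[3]],cv2.COLOR_RGB2BGR),(600,600),interpolation=cv2.INTER_CUBIC)
cv2.imwrite("pics/s7.png",f(p,(200,320,150,270)))
E
```

```text
clock: 9.0
eef_pos: [466.3, -286.4, 94.6]
eef_rot: [-1.576, 0.008, -1.175]
wrist_force: [-0.7, 0.4, -0.8]
finger_gap: 0.4
clk 9.00 pos [ 466.3 -286.4   94.6] rot [-90.3   0.4 -67.3] F [-0.7  0.4 -0.8] gap 0.4
shift [ 2.7 14.5  2. ] turn [ 0.3  0.2 -0.4]
```

View pics/s7.png

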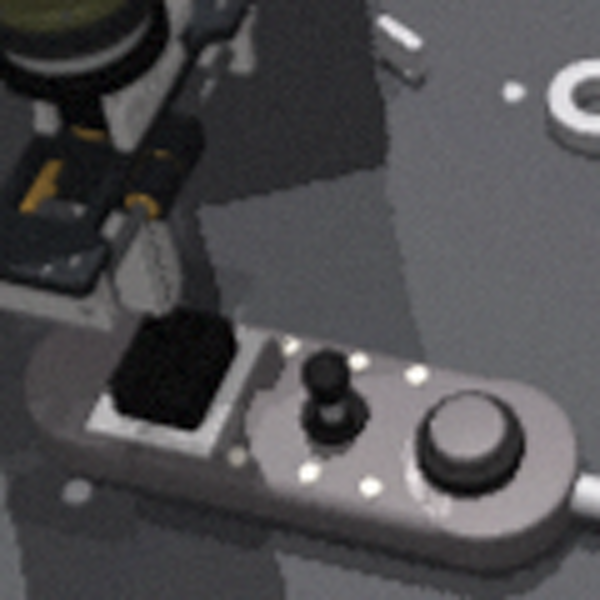

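The closed fingertips (crop 150,310) hang above the black rectangular pad (crop 175,370). The joystick (325,385) and mushroom (470,440) are clear. I'll step down and feel for contact.

```bash
python3 -m handwheel '[[[3,5,2,0.3,0,0,-1],[3,10,2,0.3,0,0,-1],[3,15,2,0.3,0,0,-1],[3,15,2,0.3,0,0,-1],[3,15,2,0.3,0,0,-1]]]' 20
python3 - <<'E'
from cell import imaging,read_state
from h import *
import cv2,numpy as np
s=read_state();print(s["eef_pos"].round(1),s["eef_rot"].round(3),s["wrist_force"].round(1))
p,d=imaging.camera("scene");K,T=cal("scene")
v,u=np.mgrid[0:420,0:560]
P=(np.linalg.inv(K)@np.stack([u.ravel(),v.ravel(),np.ones(u.size)])*d.ravel()); P=(T[:3,:3]@P+T[:3,3:]).T.reshape(420,560,3)
m=(abs(P[...,0]-467)<25)&(abs(P[...,1]+286)<30)&(P[...,2]>76)&(P[...,2]<135)&(p.min(2)>60)
z=np.sort(P[m][:,2]);print(m.sum(),z[:10].round(1),P[m].mean(0).round(1))
f=lambda im,r:cv2.resize(cv2.cvtColor(im[r[0]:r[1],r[2]:r[3]],cv2.COLOR_RGB2BGR),(600,600),interpolation=cv2.INTER_CUBIC)
cv2.imwrite("pics/s8.png",f(p,(230,300,150,220)))
E
```

```text
clock: 9.47
eef_pos: [470.8, -289.1, 84.1]
eef_rot: [-1.568, 0.004, -1.175]
wrist_force: [0.4, -0.2, 0.2]
finger_gap: 0.7
[ 470.8 -289.1   84.1] [-1.568  0.004 -1.175] [ 0.4 -0.2  0.2]
101 [ 96.4  99.2 101.7 102.7 102.8 103.  103.  103.5 103.7 104.2] [ 478.  -292.9  119. ]
```

View pics/s8.png

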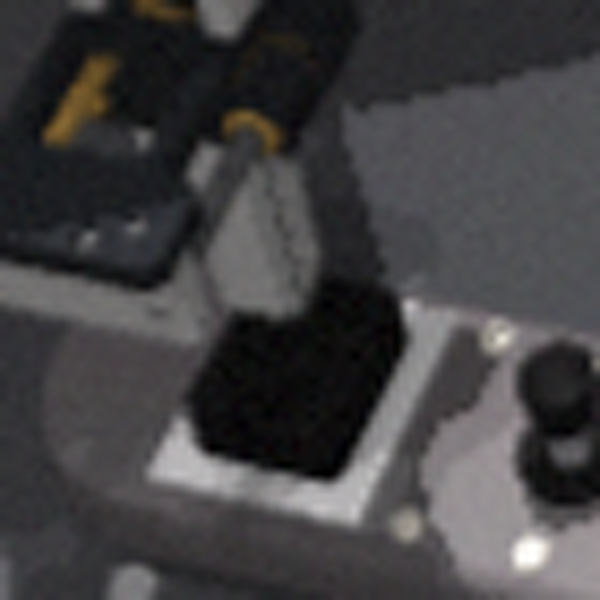

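Depth puts the tip at about z 102 with the TCP at 84, so I expect contact near TCP z≈52.

```bash
python3 -m handwheel '[[[0,8,0,0,0,0,-1],[0,16,0,0,0,0,-1],[0,22,0,0,0,0,-1],[0,22,0,0,0,0,-1],[0,22,0,0,0,0,-1]]]' 20
python3 -m handwheel '[[[0,0,0,0,0,0,-1],[0,0,0,0,0,0,-1],[0,0,0,0,0,0,-1]]]'; python3 go.py 469 -288 55 -67.5
```

```text
clock: 9.93
eef_pos: [470.6, -288.9, 61.5]
eef_rot: [-1.569, 0.005, -1.175]
wrist_force: [0.6, 0.0, -0.4]
finger_gap: 0.6
clock: 10.18
eef_pos: [470.8, -289.0, 61.8]
eef_rot: [-1.568, 0.004, -1.175]
wrist_force: [0.9, -0.5, -0.1]
finger_gap: 0.4
clk 10.18 pos [ 470.8 -289.    61.8] rot [-89.9   0.2 -67.3] F [ 0.9 -0.5 -0.1] gap 0.4
shift [-1.5  6.8 -1.3] turn [-0.1  0.2 -0.2]
```

```bash
for i in 1; do :; done; python3 -m handwheel '[[[0,3,0,0,0,0,-1],[0,5,0,0,0,0,-1],[0,5,0,0,0,0,-1]]]'; python3 -m handwheel '[[[0,2,0,0,0,0,-1],[0,2,0,0,0,0,-1]]]'
```

```text
clock: 10.43
eef_pos: [470.9, -289.0, 56.7]
eef_rot: [-1.568, 0.004, -1.175]
wrist_force: [0.2, 0.3, 4.5]
finger_gap: 0.5
clock: 10.6
eef_pos: [470.9, -289.1, 54.7]
eef_rot: [-1.568, 0.004, -1.175]
wrist_force: [-0.0, 0.7, 3.9]
finger_gap: 0.3
```

```bash
python3 -m handwheel '[[[0,2,0,0,0,0,-1],[0,2,0,0,0,0,-1]]]';python3 -m handwheel '[[[0,2,0,0,0,0,-1],[0,2,0,0,0,0,-1]]]';python3 -m handwheel '[[[0,0,0,0,0,0,-1]]]';python3 -m handwheel '[[[0,0,0,0,0,0,-1]]]';python3 -m handwheel '[[[0,0,0,0,0,0,-1]]]'
```

```text
clock: 10.77
eef_pos: [470.9, -289.1, 52.7]
eef_rot: [-1.568, 0.004, -1.175]
wrist_force: [-0.7, 1.1, 5.6]
finger_gap: 0.1
clock: 10.93
eef_pos: [471.0, -289.1, 50.7]
eef_rot: [-1.568, 0.004, -1.175]
wrist_force: [-2.6, 1.3, 6.6]
finger_gap: 0.6
clock: 11.02
eef_pos: [471.0, -289.1, 51.0]
eef_rot: [-1.568, 0.003, -1.175]
wrist_force: [-1.4, 0.5, 7.5]
finger_gap: 0.4
clock: 11.1
eef_pos: [471.0, -289.1, 51.3]
eef_rot: [-1.568, 0.003, -1.175]
wrist_force: [-2.6, 1.2, 6.5]
finger_gap: 0.2
clock: 11.18
eef_pos: [471.0, -289.1, 51.5]
eef_rot: [-1.568, 0.003, -1.175]
wrist_force: [-1.8, 1.7, 6.8]
finger_gap: 0.5
```

```bash
python3 -m handwheel '[[[0,2,0,0,0,0,-1],[0,4.5,0,0,0,0,-1],[0,4.5,0,0,0,0,-1]]]'
python3 - <<'E'
from cell import imaging,read_state
from h import *
import cv2
F=[]
p,d=imaging.camera("scene")
for i in range(5):
    q,e=imaging.camera("top"); s=read_state(); F.append(s["wrist_force"]); print(s["eef_pos"].round(2),F[-1].round(1))
print(np.mean(F,0))
K,T=cal("scene")
v,u=np.mgrid[0:420,0:560]
P=(np.linalg.inv(K)@np.stack([u.ravel(),v.ravel(),np.ones(u.size)])*d.ravel()); P=(T[:3,:3]@P+T[:3,3:]).T.reshape(420,560,3)
m=(abs(P[...,0]-469)<30)&(abs(P[...,1]+289)<30)&(P[...,2]>50)&(P[...,2]<80)&(p.max(2)<28)
print("pad z",m.sum(),np.percentile(P[m][:,2],[10,50,75,90]))
f=np.load("pics/scene0.npz");P0=(np.linalg.inv(K)@np.stack([u.ravel(),v.ravel(),np.ones(u.size)])*f["d"].ravel()); P0=(T[:3,:3]@P0+T[:3,3:]).T.reshape(420,560,3)
print("before",np.percentile(P0[m][:,2],[10,50,75,90]))
f=lambda im,r:cv2.resize(cv2.cvtColor(im[r[0]:r[1],r[2]:r[3]],cv2.COLOR_RGB2BGR),(400,400),interpolation=cv2.INTER_CUBIC)
cv2.imwrite("pics/s9.png",np.hstack([f(p,(220,310,150,240)),f(p,(110,220,255,365))]))
E
```

```text
clock: 11.43
eef_pos: [471.0, -289.1, 47.2]
eef_rot: [-1.568, 0.003, -1.175]
wrist_force: [-2.0, 2.2, 8.9]
finger_gap: 0.5
[ 471.01 -289.09   47.42] [-1.6  1.7  8.2]
[ 471.02 -289.07   47.46] [-2.7  1.6  8.8]
[ 471.02 -289.1    47.5 ] [-2.8  2.3  9.2]
[ 471.   -289.05   47.48] [-2.8  2.2  8.4]
[ 471.02 -289.09   47.5 ] [-2.1  2.1  8.7]
[-2.39063319  1.99513303  8.66607701]
pad z 167 [53.54819001 58.68377028 60.17007417 61.28472529]
before [53.73921537 66.36602593 69.55424427 70.82737882]
```

View pics/s9.png

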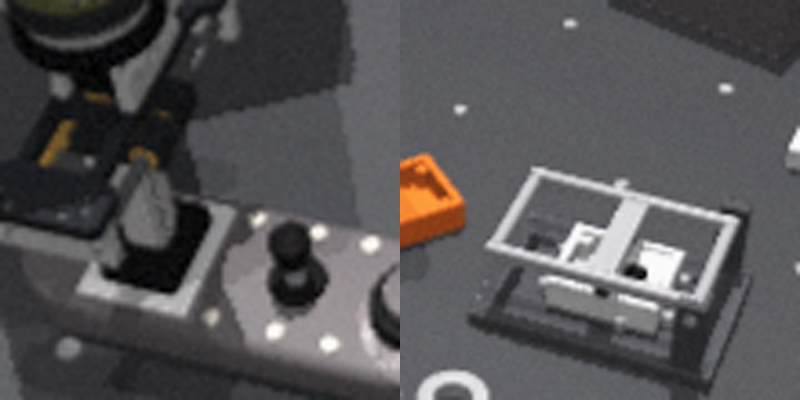

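Force averages 8.7 N, which means about 9.3 mm of travel. Depth gives about 9.5 mm of pad drop. The pose is stable, and the frame (right crop) is still down on the seated housing. Signing off while holding.

Run:
```python
from cell import order,read_state
print(order.sign_off()); s=read_state(); print(s["clock"],s["eef_pos"],s["wrist_force"])
```

```text
the job is handed in; nothing more can be done
None
the job is handed in; nothing more can be done
```

I swung the hold-down frame fully down onto the housing, then pressed the dead-man paddle to about half travel. I handed the job in at about 12 s while still holding it.

**Last checks**
- **Frame:** it came up against its stop at about 25 N. Afterwards the bar, cross plate and hinge measured level, with their tops at z 80–82 mm. A last picture with the paddle pressed showed the frame still down.
- **Housing:** its top measured about 45 mm above the granite, so it is still seated.
- **Paddle:** 8.7 N of force means about 9.3 mm of travel, and the depth picture gave about 9.5 mm. The TCP held steady at z 47.5 mm. The paddle was never near the bottom, and the arm stayed clear of the mushroom button.

**What disagreed**
- **Fingertip height:** the first close on the grip bar missed. The camera put the fingertips about 25 mm higher, relative to the TCP, than the description says. I went lower for the second grasp and found the paddle by force; it touched at about TCP z 57 mm, where the camera offset had predicted 52.
- **Side forces while swinging:** the wrist read up to about 16 N sideways because my arc was a few millimetres off the hinge's circle.
- **Other loose things:** I saw no contact with them, but I did not measure their positions again at the end.

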